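Re-pin the drilling fence stop one hole nearer the angle bracket

ROBOT

A 6-joint arm with a two-finger parallel gripper is mounted at the origin on the work surface. World frame = base frame: x ahead of the robot, y to its left, z up, the work surface at z = 0. Lengths are in m, angles in rad, forces in N, time in s.
With the tool pointing down it reaches from about 0.35 to 0.975 m from the base axis. Payload 7.1 kg.
Tool frame: the origin (TCP) lies midway between the tips of the shut fingers; the grasp point (between the pads) lies ctrl.pinch_z behind it (ctrl.pinch_z is the distance from the TCP to the grasp point, in m); z points along the fingers, y is the line along which they close (so a half turn about z gives the same grasp; the last joint's range is limited). The gripper opens to 88 mm and grips with 3 to 60 N. Pads are 20 mm wide; open, the fingers measure 115 mm over their backs; the gripper's body (75 mm by 178 mm) begins 61 mm behind the grasp point.
Start: joints at [-0.019, 0.423, 1.63, -0, 1.089, -0.019], TCP at [0.625, 0, 0.223] pointing down, gripper open.
Joint ranges: [-3, 3], [-0.9, 2.11], [0.09, 2.58], [-1.31, 4.45], [0.11, 2.69], [-2.54, 2.54]. Speed limits (rad/s): [2.39, 2.39, 3.01, 3.14, 3.14, 3.14].

INTERFACE

Orientations are given as a 3x3 rotation matrix whose columns are the frame's x, y, z axes.
In Python, from bench import ctrl, optics, models gives the robot as it stands.
- The arm moves only by the shell command python3 -m crank 'ROWS'. ROWS is JSON, a list of rows, each an object of numbers: "x", "y", "z": the shift along the tool's x, y, z in cm; "yaw": the turn about the tool's z in degrees; "hand": the closure, from 0 (fully open) to 1 (shut). In form: [{"x": .., "y": .., "z": .., "yaw": .., "hand": ..}, ...]. A call has exactly 8 rows; each row shifts and turns the commanded pose from where the row before left it, along the tool's axes as they then stand; what a row does not reach is not made up. A row lasts 1/10 s, in which the tool goes at most 50 mm and 8.59 degrees, less where a joint would pass 70% of its speed; a pose out of reach is approached as far as the arm can. A call is refused whole if a number of a shift passes 5 or a number of a turn 8.59, either way. A call with a gripper value outside its range is refused whole. The fingers move at their own pace and stop on an object; the grip force is fixed at half the most. Time passes only in rows, so rows that do not move let the fingers close, or fill a call up. It gives the time, the measured TCP pose, the force, the opening and the grip force at its end, in the units of the state.
- ctrl.read_state(): the state, without advancing time (a new reading comes with each control period).
- optics.get_image(name): name is "scene" or "side" or "wrist"; returns (picture, depth): 480x640x3 uint8, red, green, blue; 480x640 float32, m along the optical axis (not along the pixel's ray), 0 where there is no reading.
- optics.camera_info(name): a dict with "fx", "fy", "cx", "cy" (pixels), "dist_coeffs" ([k1, k2, p1, p2, k3] as OpenCV has them; the pictures are not rectified), "rvec" (rotation vector, rad) and "tvec" (3), from world to camera coordinates, as OpenCV has them. Camera axes: x right, y down, z forward; pixel columns grow to the right and rows downward; lengths in m; the calibration is good to about 2 mm. A picture is of the moment at which its call begins: read the wrist's pose just before it. camera_info takes no time and is no camera call; for the wrist camera it gives the pose at the moment of the call.
- ctrl.close_job(): hands the job in; it is judged then, once.
Trained networks look in the newest picture that a camera, given by its name, has taken for a name from the list of things; names that differ only in an ending like _2 or _b are one class to them, and where a whole thing is asked for, a point or a joint stands for the part that bears it (a point fixed in the world has none). Each returns a list of dicts, best first, with "conf" (0 to 1); they miss things now and then, are a little off and sometimes report something else, mostly with a low value. They report only what shows in the picture. A call takes as long as a camera call. They do not tell look-alikes from the thing itself.
- models.look_for(query, camera): "at" ([x, y, z] in m, in world coordinates, good to about 4 mm: the middle of the surface that is visible of it).
- models.masks_of(query, camera): "pixels" (480x640 bool, what is visible of it).
- models.place_of(query, camera): "at" ([x, y, z] in m, in world coordinates, good to about 4 mm: a listed point, or the origin of a listed thing).
The state is a dict: "clock": time; "joint_pos": joint angles; "joint_velocities": joint speeds; "joint_torque": joint torques, N m; "tool_pos": TCP position; "tcp_rot": TCP orientation; "contact_force": force on the tool from outside, world axes, zero at the start; "ft_torque": the same for the moment, N m; "gripper_width": finger opening in m; "grasp_force": force on a finger pad.
Only numpy, scipy, OpenCV 4.12 (cv2) and the standard library are available. Lean on these libraries where they do the work, as an engineer would, in place of code of your own. Each camera call takes 0.05 s, during which the arm holds its last target. There are 200 camera calls.

TASK

The sliding stop on the drilling fence is pinned too far from the steel angle bracket we drill next; the round flange on the other side is already done. Pull the stop's spring plunger up by its knob, slide the stop along the tube to the next hole towards the bracket, and let the pin go fully home in that hole. Do not shift the bracket or the flange, and finish still gripping the knob with the pin home: do not let go.

Things in the scene. Friction and masses are not known exactly. Their poses are not given: they have to be found in the camera images.
- fence: Drilling fence, fixed to the bench: a plywood board 200 (x) x 420 (y) x 18 mm; origin at the centre of the board's underside. A square steel tube, 30 x 30 mm, 340 mm long, lies along the fence's y axis at local x = -20 mm, its top 60 mm above the bench. Five 11 mm holes in the tube's top face at local y = -80, -40, 0, +40, +80 mm (40 mm apart). The fence may stand anywhere in front of the robot, turned up to about 0.45 rad about the vertical.
- stop_slide (a joint): Position (m) of the sliding stop (a grey sleeve 44 x 50 mm round the tube, its flat top 66 mm above the bench, with a stop finger 10 mm thick pointing to the fence's +x side, away from the robot) along the fence's +y. It reads 0 at the start, pinned in the middle hole; the neighbouring holes are at +0.04 and -0.04; ends at +-0.09. Drags with about 2.5 N. Locked while the pin is in a hole (about 1.5 mm of play each way).
- plunger (a joint): Lift (m) of the spring plunger on the sleeve: 0 = pin fully home, 9 mm deep in the tube's hole; the 8 mm round-nosed pin is clear of the tube from 0.009; 0.016 = upper end stop. The spring always pushes it down, about 6 N at 0 and 10 N at the upper end. Let down between holes, the pin rides on the tube's top (reads about 0.009) and drops in when the sleeve comes over a hole.
- knob: Black plunger knob, upright cylinder 26 mm in diameter and 26 mm tall, on top of the sleeve; origin at the centre of its underside, 86 mm above the bench with the pin home (20 mm above the sleeve's flat top; a 24 mm nut 5 mm high and an 18 mm wide housing stand between). It moves with sleeve and plunger. Grip it from above in any yaw.
- knob_mid (a point): Centre of the knob, on its axis at half height: 99 mm above the bench with the pin home.
- bracket: Workpiece: loose bare-steel angle bracket (L section), foot 40 (x) x 60 (y) mm, 6 mm thick, with an upright plate, 60 mm long and 6 mm thick, along its -x edge rising to 50 mm; origin at the centre of its underside, on the fence board beyond the tube as seen from the robot (local x about +50 mm), either on the +y or the -y side of the stop, 115 to 135 mm from the middle hole.
- flange: Finished part: loose bare-steel round flange, 60 mm disc 10 mm thick with a 32 mm hub, 34 mm tall overall; origin at the centre of its underside, on the fence board on the side of the stop opposite to the bracket.
Not all that is in view belongs to the job. What is shaped like the bracket but green is not meant.

How it is judged:
By the outcome, as a careful person would: the job done as asked, in the order asked, and still so for the second after the job is handed in, while the arm keeps its last pose, push and grip.
It also fails if it takes over 32 s, if anything falls off the work surface, if the arm or the gripper's body presses on something with over 40 N, if the wrist force passes 120 N, or if a joint passes its speed limit or range.

## Working session

There is one attempt and no reset: what is moved stays moved. The work goes in short steps, Python scripts to look and compute and a shell command to move; the robot and the scene stay as the last step left them, time stands still between calls to the robot, and variables do not carry over. Pictures are saved under pics/ and viewed, at most 10 in all, crops included, and the job is handed in when it is done.

```bash
mkdir -p pics; python3 - <<'E'
from bench import ctrl, optics, models
import cv2
s=ctrl.read_state(); print(s['clock'],s['tool_pos'],s['tcp_rot'],s['gripper_width'],ctrl.pinch_z)
for c in ['scene','side']:
    im,d=optics.get_image(c); cv2.imwrite(f'pics/{c}0.png',im[:,:,::-1])
    for q in ['knob_mid','knob','fence','bracket','flange']:
        print(c,q,[(r['at'],r['conf']) for r in models.place_of(q,c)])
E
```

```text
0.0 [6.24457576e-01 1.95257178e-05 2.21910599e-01] [[-1.00303445e-05  9.99998884e-01 -1.49390471e-03]
 [ 1.00000000e+00  1.00334532e-05  2.07343871e-06]
 [ 2.08842542e-06 -1.49390469e-03 -9.99998884e-01]] 0.0881032457684989 0.0187
scene knob_mid [([0.5373, 0.0573, 0.1003], 0.5)]
scene knob [([0.5407, 0.0535, 0.0907], 0.62)]
scene fence [([0.5574, 0.0481, -0.0026], 0.61), ([0.5555, -0.0797, 0.0221], 0.58)]
scene bracket [([0.5254, -0.2587, -0.0001], 0.87), ([0.5538, -0.0793, 0.0197], 0.74), ([0.628, -0.2684, 0.0005], 0.59)]
scene flange [([0.6515, 0.1517, 0.0181], 0.84), ([0.5389, 0.0549, 0.1018], 0.52), ([0.5575, 0.0504, -0.0016], 0.39)]
side knob_mid [([0.5403, 0.0545, 0.1023], 0.97)]
side knob [([0.5405, 0.0542, 0.0841], 0.91)]
side fence [([0.5599, 0.0479, 0.002], 0.77)]
side bracket [([0.5238, -0.2603, -0.0025], 0.95), ([0.6287, -0.2701, 0.002], 0.63), ([0.5568, -0.0775, 0.0205], 0.57)]
side flange [([0.6523, 0.1515, 0.0181], 0.79)]
```

View pics/scene0.png

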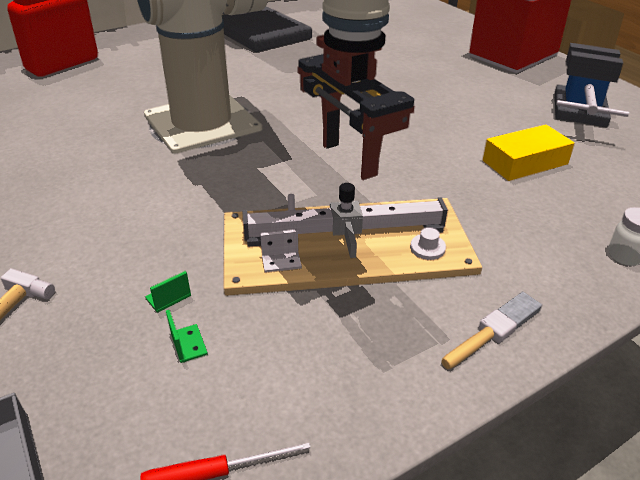

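View pics/side0.png

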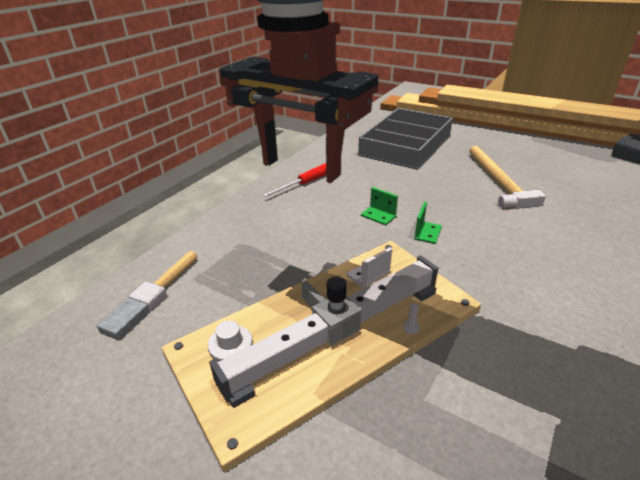

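Bracket (bare steel) stands at (0.555, -0.078) on the -y side (scene px 280,250; side px 375,268), and the flange is at scene px 430,240. The knob is at scene px 347,192. An upright post stands on the robot side of the tube (scene px 291,200; side px 412,320), so I'll measure it and the tube yaw.

```bash
cat > h.py <<'E'
import numpy as np, cv2
from bench import ctrl, optics, models
def cloud(c):
    i=optics.camera_info(c); im,d=optics.get_image(c)
    K=np.array([[i['fx'],0,i['cx']],[0,i['fy'],i['cy']],[0,0,1]])
    v,u=np.mgrid[:480,:640]
    p=cv2.undistortPoints(np.stack([u.ravel(),v.ravel()],1).astype(float)[:,None],K,np.array(i['dist_coeffs'])).reshape(480,640,2)
    P=np.dstack([p[...,0]*d,p[...,1]*d,d]); R=cv2.Rodrigues(np.array(i['rvec']))[0]
    W=(P-np.array(i['tvec']).ravel())@R
    W[d==0]=np.nan
    return im,W
E
python3 - <<'E'
from h import *
A=[]
for c in ['scene','side']:
    im,W=cloud(c)
    b=(278,185,305,215) if c=='scene' else (400,295,424,335)
    p=W[b[1]:b[3],b[0]:b[2]].reshape(-1,3)
    near=p[(p[:,2]>0.066)&(p[:,2]<.2)]
    print(c,'post',len(near),near.mean(0) if len(near) else 0,near.max(0) if len(near) else 0)
    q=W.reshape(-1,3); q=q[(np.abs(q[:,2]-.060)<.003)&(np.hypot(q[:,0]-.54,q[:,1]-.055)<.15)]
    # tube top band: drop bracket side
    q=q[np.abs((q[:,0]-.54)*.93-(q[:,1]-.055)*.36)<.022]
    vx,vy,x0,y0=cv2.fitLine(q[:,:2].astype(np.float32),cv2.DIST_HUBER,0,.01,.01).ravel()
    print(c,len(q),'yaw',np.arctan2(-vx*np.sign(vy),abs(vy)),x0,y0)
    k=W.reshape(-1,3); k=k[(np.abs(k[:,2]-.112)<.003)&(np.hypot(k[:,0]-.54,k[:,1]-.055)<.03)]
    print('knobtop',len(k),(k.min(0)+k.max(0))/2,k.mean(0))
    for n,ce in [('br',(.555,-.078)),('fl',(.652,.152))]:
        m=[r for r in models.masks_of('bracket' if n=='br' else 'flange',c)]
        for r in m: 
            w=W[r['pixels']]; print(n,r['conf'],np.nanmedian(w,0))
    q=W.reshape(-1,3)
E
```

```text
scene post 0 0 0
scene 1655 yaw -0.40959024 0.5411138 0.05027479
knobtop 107 [0.54074716 0.05452783 0.11132906] [0.5419738  0.05391313 0.11124665]
br 0.9 [ 0.63716516 -0.27266421  0.0057504 ]
br 0.82 [ 0.54279142 -0.26436048  0.02635797]
br 0.81 [ 0.54957372 -0.07839084  0.030636  ]
br 0.37 [0.54703194 0.05020018 0.10583984]
fl 0.94 [0.66080784 0.14041029 0.02850618]
side post 0 0 0
side 3171 yaw -0.40930825 0.5454795 0.0766572
knobtop 222 [0.538131   0.05745302 0.11133965] [0.53720081 0.05830554 0.11169585]
br 0.9 [ 0.54209568 -0.06665856  0.03980854]
br 0.75 [ 0.52816739 -0.2525595   0.00643659]
br 0.62 [ 0.62664999 -0.28036635  0.01391993]
```

```bash
python3 - <<'E'
from h import *
R=np.array([[.917,.399],[-.399,.917]])
for c,px in [('scene',[(291,196),(291,202),(291,208),(290,212)]),('side',[(414,306),(413,315),(412,324),(411,330)])]:
    im,W=cloud(c)
    for u,v in px:
        w=W[v,u]; l=R.T@(w[:2]-[.5395,.0555]); print(c,u,v,w.round(3),'rel knob, local',l.round(3))
    l=(W[...,:2]-[.5395,.0555])@R
    m=(abs(l[...,0])<.13)&(l[...,1]>-.2)&(l[...,1]<-.03)&(W[...,2]>.055)&(W[...,2]<.15)&((l[...,0]<-.02))
    p=np.c_[l[m],W[m][:,2]]; print(len(p)); 
    if len(p): print(p.min(0),p.max(0))
E
python3 -m crank '[{"x":1,"y":-2,"yaw":8},{"x":1,"y":-2,"yaw":8},{"x":1,"y":-2,"yaw":7.5},{"x":1,"y":-2},{"y":0},{"z":1},{"z":1},{"z":0}]'
python3 - <<'E'
from h import *
import time
s=ctrl.read_state(); im,W=cloud('wrist'); cv2.imwrite('pics/w1.png',im[:,:,::-1])
print(s['tool_pos'],s['tcp_rot'])
for q in ['knob_mid','knob']: print(q,[(r['at'],r['conf']) for r in models.place_of(q,'wrist')])
for m in models.masks_of('knob','wrist')[:1]:
    w=W[m['pixels']]; w=w[w[:,2]>.108]; print('top',len(w),w.mean(0),(w.min(0)+w.max(0))/2)
k=np.array([.5395,.0555,.099])
print('tool-frame delta of knob est from TCP', np.array(s['tcp_rot']).T@(k-s['tool_pos']))
E
```

```text
scene 291 196 [ 0.455 -0.005  0.061] rel knob, local [-0.054 -0.089]
scene 291 202 [ 0.457 -0.006  0.05 ] rel knob, local [-0.051 -0.089]
scene 291 208 [ 0.461 -0.009  0.04 ] rel knob, local [-0.046 -0.09 ]
scene 290 212 [ 0.492 -0.027  0.058] rel knob, local [-0.01  -0.094]
40
[-0.06003379 -0.0943862   0.05541403] [-0.04637362 -0.08367839  0.06487696]
side 414 306 [ 0.452 -0.002  0.063] rel knob, local [-0.057 -0.087]
side 413 315 [0.451 0.002 0.049] rel knob, local [-0.06  -0.085]
side 412 324 [0.45  0.002 0.032] rel knob, local [-0.06  -0.085]
side 411 330 [0.449 0.005 0.024] rel knob, local [-0.063 -0.082]
93
[-0.06349227 -0.17265313  0.05522129] [-0.02016189 -0.08211432  0.06498559]
[6.24964622e-01 1.09552972e-05 2.22687456e-01] [[ 1.31208539e-05  1.00000000e+00 -1.99439253e-05]
 [ 1.00000000e+00 -1.31212365e-05 -1.91829019e-05]
 [-1.91831636e-05 -1.99436736e-05 -1.00000000e+00]]
knob_mid [([0.5382, 0.0542, 0.0979], 0.69)]
knob [([0.5395, 0.0555, 0.0842], 0.74)]
top 1011 [0.54069273 0.05602626 0.11248684] [0.53997093 0.05566044 0.11153619]
tool-frame delta of knob est from TCP [ 0.0554903  -0.08546288  0.1236881 ]validation failed for argument at $[0]...
```

The post tops out at 65 mm, below the fingertip height of 80 mm, so it won't get in the way. The call was refused because the rows must be complete, so I'm retyping them.

```bash

python3 -m crank '[{"x":1.1,"y":-1.7,"z":0,"yaw":0,"hand":0},{"x":1.1,"y":-1.7,"z":0,"yaw":0,"hand":0},{"x":1.1,"y":-1.7,"z":0,"yaw":0,"hand":0},{"x":1.1,"y":-1.7,"z":0,"yaw":0,"hand":0},{"x":1.1,"y":-1.7,"z":0,"yaw":0,"hand":0},{"x":0,"y":0,"z":0,"yaw":8,"hand":0},{"x":0,"y":0,"z":0,"yaw":8,"hand":0},{"x":0,"y":0,"z":0,"yaw":7.5,"hand":0}]'
python3 - <<'E'
from h import *
s=ctrl.read_state(); im,W=cloud('wrist'); cv2.imwrite('pics/w2.png',im[:,:,::-1])
print(s['tool_pos'],s['tcp_rot'])
print([(r['at'],r['conf']) for r in models.place_of('knob_mid','wrist')])
k=np.array([.540,.0556,.099])
for m in models.masks_of('knob','wrist')[:1]:
    w=W[m['pixels']]; w=w[w[:,2]>.108]; print('top',len(w),w.mean(0),(w.min(0)+w.max(0))/2)
print('delta', np.array(s['tcp_rot']).T@(k-s['tool_pos']))
E
```

```text
clock: 2.0
tool_pos: [0.5399, 0.0552, 0.2229]
tcp_rot: [[0.404, 0.915, 0.0], [0.915, -0.404, 0.0], [0.0, 0.0, -1.0]]
contact_force: [-0.6, 0.2, -0.1]
gripper_width: 0.0878
grasp_force: 0.0
[0.53991714 0.05519543 0.22286375] [[ 4.03632568e-01  9.14921111e-01  3.33517775e-04]
 [ 9.14921156e-01 -4.03632601e-01  3.75728294e-05]
 [ 1.68994822e-04  2.89976850e-04 -9.99999944e-01]]
[([0.541, 0.0544, 0.0992], 0.95)]
delta [ 3.82663271e-04 -1.23409433e-04  1.23863783e-01]
```

View pics/w2.png

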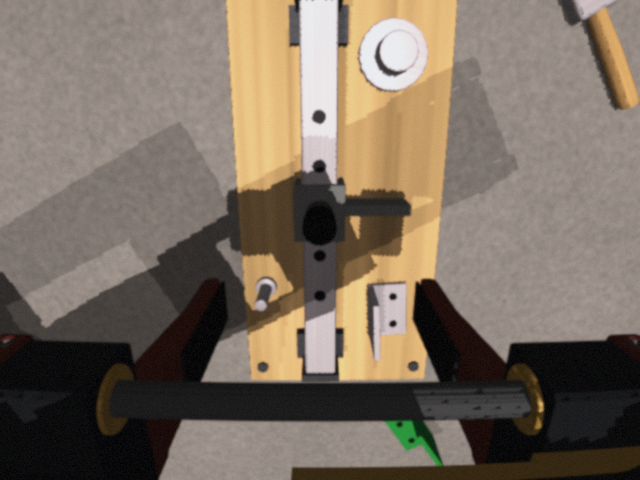

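The wrist view shows the knob at px (320,222) with the tube running vertically, aligned with tool x. The bracket is at (390,310) on the tool -x side and the flange at (393,55). Now I'll descend and grip.

```bash

python3 -m crank '[{"x":0,"y":0,"z":2.5,"yaw":0,"hand":0},{"x":0,"y":0,"z":2.5,"yaw":0,"hand":0},{"x":0,"y":0,"z":2.5,"yaw":0,"hand":0.2},{"x":0,"y":0,"z":2.5,"yaw":0,"hand":0.2},{"x":0,"y":0,"z":2,"yaw":0,"hand":0.2},{"x":0,"y":0,"z":1.5,"yaw":0,"hand":0.2},{"x":0,"y":0,"z":0.6,"yaw":0,"hand":0.2},{"x":0,"y":0,"z":0,"yaw":0,"hand":0.2}]'
python3 -m crank '[{"x":0,"y":0,"z":0,"yaw":0,"hand":0.5},{"x":0,"y":0,"z":0,"yaw":0,"hand":1},{"x":0,"y":0,"z":0,"yaw":0,"hand":1},{"x":0,"y":0,"z":0,"yaw":0,"hand":1},{"x":0,"y":0,"z":0,"yaw":0,"hand":1},{"x":0,"y":0,"z":0,"yaw":0,"hand":1},{"x":0,"y":0,"z":0,"yaw":0,"hand":1},{"x":0,"y":0,"z":0,"yaw":0,"hand":1}]'
```

```text
clock: 2.95
tool_pos: [0.5395, 0.0549, 0.081]
tcp_rot: [[0.397, 0.918, -0.002], [0.918, -0.397, -0.0], [-0.001, -0.001, -1.0]]
contact_force: [0.2, 0.1, 0.6]
gripper_width: 0.07
grasp_force: 0.0
clock: 3.75
tool_pos: [0.5397, 0.0552, 0.0818]
tcp_rot: [[0.399, 0.917, -0.001], [0.917, -0.399, 0.0], [-0.0, -0.001, -1.0]]
contact_force: [-2.7, 1.4, 5.9]
gripper_width: 0.0253
grasp_force: 30.0
```

```bash

python3 -m crank '[{"x":0,"y":0,"z":-0.3,"yaw":0,"hand":1},{"x":0,"y":0,"z":-0.3,"yaw":0,"hand":1},{"x":0,"y":0,"z":-0.3,"yaw":0,"hand":1},{"x":0,"y":0,"z":-0.3,"yaw":0,"hand":1},{"x":0,"y":0,"z":-0.1,"yaw":0,"hand":1},{"x":0,"y":0,"z":0,"yaw":0,"hand":1},{"x":0,"y":0,"z":0,"yaw":0,"hand":1},{"x":0,"y":0,"z":0,"yaw":0,"hand":1}]'
python3 - <<'E'
from h import *
im,W=cloud('side'); cv2.imwrite('pics/s2.png',cv2.resize(im[200:400,200:467],(800,600))[:,:,::-1])
E
```

```text
clock: 4.55
tool_pos: [0.5396, 0.0551, 0.0944]
tcp_rot: [[0.399, 0.917, -0.001], [0.917, -0.399, 0.0], [-0.0, -0.001, -1.0]]
contact_force: [-1.1, 2.2, -9.5]
gripper_width: 0.0251
grasp_force: 30.0
```

View pics/s2.png

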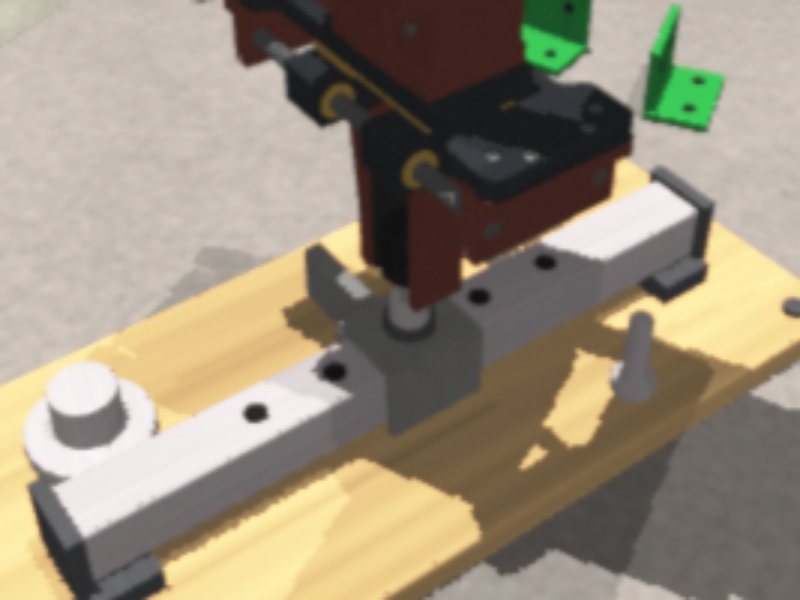

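The side view shows the knob gripped and raised: the bright shank is visible below the finger (crop px 410,300), and the sleeve hasn't moved. The force of −9.5 N matches the spring. Next I'll slide 40 mm along tool −x.

```bash

python3 -m crank '[{"x":-0.3,"y":0,"z":0,"yaw":0,"hand":1},{"x":-0.7,"y":0,"z":0,"yaw":0,"hand":1},{"x":-0.8,"y":0,"z":0,"yaw":0,"hand":1},{"x":-0.8,"y":0,"z":0,"yaw":0,"hand":1},{"x":-0.8,"y":0,"z":0,"yaw":0,"hand":1},{"x":-0.6,"y":0,"z":0,"yaw":0,"hand":1},{"x":0,"y":0,"z":0,"yaw":0,"hand":1},{"x":0,"y":0,"z":0,"yaw":0,"hand":1}]'
python3 - <<'E'
from h import *
s=ctrl.read_state(); d=s['tool_pos']-np.array([.5396,.0551,.0944]); print((np.array(s['tcp_rot']).T@d).round(4), s['contact_force'])
im,W=cloud('side'); cv2.imwrite('pics/s3.png',cv2.resize(im[200:400,200:467],(800,600))[:,:,::-1])
E
```

```text
clock: 5.4
tool_pos: [0.5233, 0.0176, 0.0945]
tcp_rot: [[0.399, 0.917, -0.002], [0.917, -0.399, -0.001], [-0.001, -0.001, -1.0]]
contact_force: [-3.9, -0.9, -10.6]
gripper_width: 0.0254
grasp_force: 30.0
[-0.0409 -0.     -0.0001] [ -3.92038962  -0.8948658  -10.59551643]
```

View pics/s3.png

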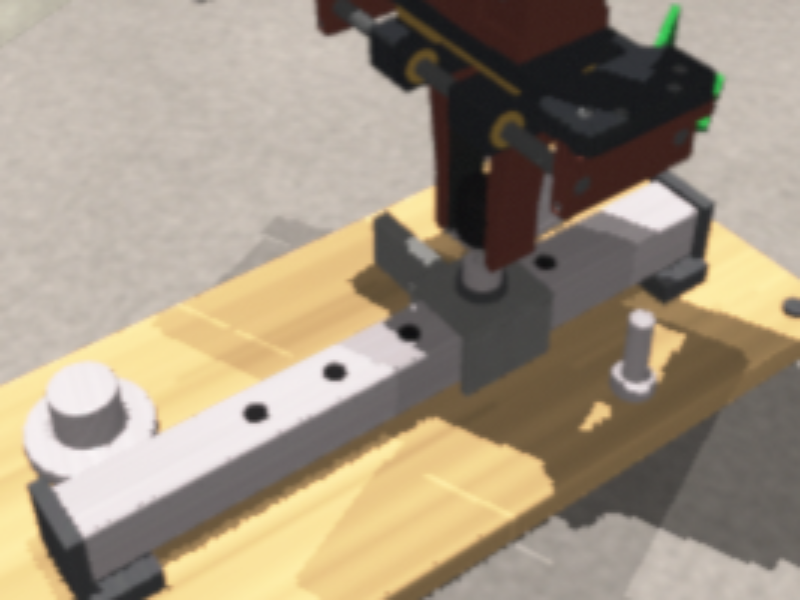

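The sleeve now sits one hole nearer the bracket, with three holes visible behind it (crop px 257,412; 334,371; 409,332). Next I'll lower the pin.

```bash

python3 -m crank '[{"x":0.05,"y":0,"z":0.2,"yaw":0,"hand":1},{"x":0,"y":0,"z":0.3,"yaw":0,"hand":1},{"x":0,"y":0,"z":0.3,"yaw":0,"hand":1},{"x":0,"y":0,"z":0.3,"yaw":0,"hand":1},{"x":0,"y":0,"z":0.2,"yaw":0,"hand":1},{"x":0,"y":0,"z":0,"yaw":0,"hand":1},{"x":0,"y":0,"z":0,"yaw":0,"hand":1},{"x":0,"y":0,"z":0,"yaw":0,"hand":1}]'
```

```text
clock: 6.25
tool_pos: [0.5239, 0.019, 0.0819]
tcp_rot: [[0.398, 0.917, -0.001], [0.917, -0.398, -0.0], [-0.0, -0.001, -1.0]]
contact_force: [-6.4, 0.5, -4.5]
gripper_width: 0.0255
grasp_force: 30.0
```

```bash

python3 -m crank '[{"x":0,"y":0,"z":0.05,"yaw":0,"hand":1},{"x":0,"y":0,"z":0.05,"yaw":0,"hand":1},{"x":0,"y":0,"z":0,"yaw":0,"hand":1},{"x":0,"y":0,"z":0,"yaw":0,"hand":1},{"x":0,"y":0,"z":0,"yaw":0,"hand":1},{"x":0,"y":0,"z":0,"yaw":0,"hand":1},{"x":0,"y":0,"z":0,"yaw":0,"hand":1},{"x":0,"y":0,"z":0,"yaw":0,"hand":1}]'
python3 - <<'E'
from h import *
s=ctrl.read_state(); d=s['tool_pos']-np.array([.5397,.0552,.0818]); print((np.array(s['tcp_rot']).T@d).round(4), s['contact_force'])
im,W=cloud('side'); cv2.imwrite('pics/s4.png',cv2.resize(im[200:400,200:467],(800,600))[:,:,::-1])
for q in ['bracket','flange','knob_mid']: print(q,[(r['at'],r['conf']) for r in models.place_of(q,'side')])
optics.get_image('scene')
for q in ['bracket','flange','knob_mid']: print(q,[(r['at'],r['conf']) for r in models.place_of(q,'scene')])
E
```

```text
clock: 7.05
tool_pos: [0.5241, 0.0191, 0.0818]
tcp_rot: [[0.398, 0.917, -0.0], [0.917, -0.398, 0.0], [-0.0, -0.0, -1.0]]
contact_force: [-9.0, 0.6, 6.2]
gripper_width: 0.0254
grasp_force: 30.0
[-0.0393  0.     -0.    ] [-9.00924378  0.64762784  6.22200856]
bracket [([0.5233, -0.2623, -0.0013], 0.74), ([0.5573, -0.0808, 0.0188], 0.36)]
flange [([0.6535, 0.1513, 0.0189], 0.77)]
knob_mid [([0.5265, 0.0185, 0.098], 0.75)]
bracket [([0.5555, -0.0822, 0.0213], 0.87), ([0.5255, -0.2599, 0.0007], 0.78), ([0.6283, -0.2691, -0.0009], 0.69)]
flange [([0.6504, 0.1528, 0.0174], 0.95), ([0.5577, -0.0786, 0.0231], 0.28)]
knob_mid []
```

View pics/s4.png

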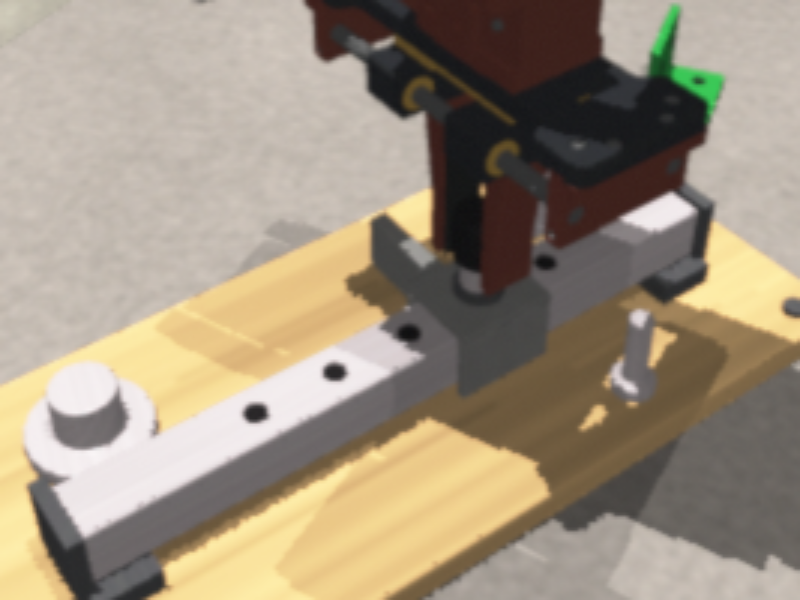

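The side view shows the knob back down against the housing (crop px 478,250), with the sleeve one hole nearer the bracket. TCP height and push match the start (0.0818 m, about +6 N), so the pin is home. The bracket and flange haven't moved.

```bash
python3 -c "
from bench import ctrl
print(ctrl.close_job())"
```

```text
the job is handed in; nothing more can be done
None
```

The stop is one hole nearer the bracket, its pin home by height and push (both match the starting grip), the knob still gripped, the bracket and flange unmoved within camera accuracy, and the job handed in after about 8 s of robot time.

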